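Find the lost lid knob in the tin

TASK

The steel knob of the tin's lid has come off and lies somewhere on the bottom of the open aluminium tin on the cart. Feel across the floor of the tin for it without pressing hard on the tin, take it out and put it on the round bamboo coaster, then let go. Leave the jar, the lidded cup and the scoop where they are.

Things in the scene. Friction and masses are not known exactly. Their poses are not given: they have to be found in the camera images.
- tin: open aluminium box on the cart's top tier (deck at world z = 0), fixed. Outside 138 mm along its own x, 228 mm along its own y (the long way), 62 mm high; walls and floor 4 mm thick, so inside it is 130 x 220 mm. Origin: centre of its underside, z up. The only thing in it is the loose lid knob: no reading of the knob is given, it must be felt for or seen.
- tin_floor (a point): centre of the tin's inner floor, axes as the tin's. The knob stands on this floor, its axis within 20 mm of here along x and 60 mm along y. It is a squat dark steel cylinder, 34 mm in diameter, 30 mm high, bevelled below 3 mm and above 23 mm, 70 to 140 g; pushed low down it slides upright.
- coaster: round bamboo coaster on the top tier, fixed: 120 mm in diameter with a raised rim 5 mm wide and 13 mm high; the recess inside is 110 mm wide and its floor is 8 mm above the origin. Origin: centre of its underside, z up.
- jar_center (a point): bystander: capped glass jar, 72 mm in diameter, 120 mm high, loose; the point is at its centre, half-way up
- cup_center (a point): bystander: yellow silicone cup with a lid and small grip on top, 80 mm in diameter at the lid, 98 mm high, loose; the point is on its axis, 50 mm up
- scoop_center (a point): bystander: white plastic scoop, 130 mm long and 46 mm wide, 30 mm high, loose; round bowl with a flat handle towards its own -x; the point is near the middle of its length, 40 mm from the bowl's axis, 15 mm up
Things that resemble listed ones, but are neither listed nor needed, are in the scene too. There is more than one size of the coaster; the one meant has the size given above.

How it is judged (in metres and radians):
On the way, in this order (a step that is already met when the one before it is completed fails the run):
1. the knob is lifted clear: nothing rests on or touches the tin (contact force between tin and anything else below 0.02 N), for 0.3 s.
2. the knob is on the coaster (contact force between coaster and anything else above 0.3 N), for 0.3 s.
At the end, for the whole second after the job is handed in: The knob rests on the coaster with its weight (the coaster carries 0.3 to 2.5 N and the robot does not touch it), the tin is empty and untouched, and the jar, cup and scoop are within 30 mm of where they stood (contact force between coaster and anything else between 0.3 and 2.5 N and contact force between coaster and the arm below 0.01 N and contact force between coaster and the fingers below 0.01 N and contact force between tin and anything else below 0.02 N and distance of each of jar_center, cup_center, scoop_center from where it was at the start of the episode below 0.03 m).
It fails at once if the tin is pressed harder than 50 N (contact force between tin and anything else above 50 N).
It fails at once if the jar, cup or scoop is pushed away by more than 30 mm (distance of any of jar_center, cup_center, scoop_center from where it was at the start of the episode above 0.03 m).
It also fails if it takes over 51 s, if anything falls off the work surface, if the arm or the gripper's body presses on something with over 40 N, if the wrist force passes 120 N, or if a joint passes its speed limit or range.

ROBOT

A 6-joint arm with a two-finger parallel gripper is mounted at the origin on the work surface. World frame = base frame: x ahead of the robot, y to its left, z up, the work surface at z = 0. Lengths are in mm, angles in degrees, forces in N, time in s.
With the tool pointing down it reaches from about 350 to 850 mm from the base axis. Payload 8.1 kg.
Tool frame: the origin (TCP) lies on the centre line of the jaws, within the pads' length; the fingertips stand 19 mm ahead of it and the grasp point (between the pads) is the TCP; z points along the fingers, y is the line along which they close (so a half turn about z gives the same grasp; the last joint's range is limited). The gripper opens to 85 mm and grips with 20 to 120 N. Pads are 22 mm wide; open, the fingers measure 114 mm over their backs; the gripper's body (76 mm by 85 mm) begins 54 mm behind the grasp point. The pads swing forward as they close: fully open they stand 13 mm farther back than shut.
Start: joints at [-76.513, 7.471, 85.268, -0, 87.261, -4.893], TCP at [189.216, -569.388, 250.292] pointing down, gripper open.
Joint ranges: [-169.43, 169.43], [-51.17, 129.36], [1.28, 143.12], [-76.62, 256.62], [0, 156.53], [-152.29, 152.29]. Speed limits (degrees/s): [136.94, 136.94, 159.86, 180, 180, 180].

INTERFACE

Orientations are given as [roll, pitch, yaw] about the fixed x, y, z axes, in that order (R = Rz(yaw) Ry(pitch) Rx(roll)).
In Python, from bench import r gives the robot as it stands. The module is installed in compiled form; this text tells all that it offers.
- The arm moves only by the tool servo_tool, never from a script. Its arguments are lists of equal length, an entry for each row: "fingers": the finger opening in m, from 0 to 0.0854; "linear": the shift along the tool's x, y, z in m, a list of three; "rotation": the turn, a rotation vector about the tool's x, y, z in degrees, a list of three. A call has 1 to 10 rows; each row is the pose to reach, as a shift and turn from the pose commanded when the call began, along the tool's axes at that moment; what a row does not reach only later rows make up. A row lasts 1/10 s, in which the tool goes at most 50 mm and 8.59 degrees, less where a joint would pass 70% of its speed; a pose out of reach is approached as far as the arm can. A call with a gripper value outside its range is refused whole. The fingers move at their own pace and stop on an object; "force" is the grip in N (left out, the last holds). Time passes only in rows, so rows that repeat a pose let the fingers close. It gives the time, the measured TCP pose, the force, the opening and the grip force at its end, in the units of the state.
- r.sense(): the state, without advancing time (a new reading comes with each control period).
- r.snapshot(name): name is "scene" or "top"; returns a dict with "frame" (420x560x3 uint8, red, green, blue), "fx", "fy", "cx", "cy" (pixels), "camera_from_world" (4x4, takes a point from world to camera coordinates). Camera axes: x right, y up, looking along -z (the intrinsics and any distortion apply to the point x, -y, -z); pixel columns grow to the right and rows downward; lengths in mm; the calibration is good to about 2 mm. A picture is of the moment at which its call begins. There is no depth.
- r.hand_in(): hands the job in; it is judged then, once.
The state is a dict: "time": time; "joint_pos": joint angles; "qd": joint speeds; "joint_efforts": joint torques, N m; "tool_pos": TCP position; "tcp_rot": TCP orientation; "ft_force": force on the tool from outside, world axes, zero at the start; "wrist_torque": the same for the moment, N m; "finger_gap": finger opening in mm; "grip_force": force on a finger pad.
Only numpy, scipy, OpenCV 4.12 (cv2) and the standard library are available. Lean on these libraries where they do the work, as an engineer would, in place of code of your own. Each camera call takes 0.05 s, during which the arm holds its last target. There are 200 camera calls.

## Working session

There is one attempt and no reset: what is moved stays moved. The work goes in short steps, Python scripts to look and compute and a tool call to move; the robot and the scene stay as the last step left them, time stands still between calls to the robot, and variables do not carry over. Pictures are saved under pics/ and viewed, at most 10 in all, crops included, and the job is handed in when it is done.

Besides the shell and the picture viewer there is one more tool, called after "Emit:" as name(argument=value, ...), one argument or row to a line, values as JSON. servo_tool: Moves the arm, as the interface text tells. Its arguments: {"type":"object","properties":{"fingers":{"type":"array","items":{"type":"number"}},"linear":{"type":"array","items":{"type":"array","items":{"type":"number"}}},"rotation":{"type":"array","items":{"type":"array","items":{"type":"number"}}},"force":{"type":"number"}},"required":["fingers","linear","rotation"]}

```bash
mkdir -p pics; cat > h.py <<'E'
import numpy as np, cv2
from bench import r
def snap(n,f):
    s=r.snapshot(n); cv2.imwrite('pics/'+f+'.png',s['frame'][:,:,::-1]); np.savez(f+'.npz',**{k:np.array(v) for k,v in s.items()}); return s
def load(f): return dict(np.load(f+'.npz'))
def plane(s,u,v,z):
    T=np.array(s['camera_from_world']);R=T[:3,:3];c=-R.T@T[:3,3]
    d=R.T@np.array([(u-s['cx'])/s['fx'],-(v-s['cy'])/s['fy'],-1.]); return c+d*(z-c[2])/d[2]
def ray(s,u,v):
    T=np.array(s['camera_from_world']);R=T[:3,:3];c=-R.T@T[:3,3]
    d=R.T@np.array([(u-s['cx'])/s['fx'],-(v-s['cy'])/s['fy'],-1.]); return c,d/np.linalg.norm(d)
def proj(s,p):
    q=np.array(s['camera_from_world'])@np.append(p,1.); return s['cx']+s['fx']*q[0]/-q[2], s['cy']+s['fy']*q[1]/q[2]
def tri(a,b):
    (c1,d1),(c2,d2)=a,b
    t=np.linalg.lstsq(np.stack([d1,-d2],1),c2-c1,rcond=None)[0]; p,q=c1+t[0]*d1,c2+t[1]*d2
    return (p+q)/2,np.linalg.norm(p-q)
E
python3 - <<'E'
from h import *
for n in('scene','top'):
    s=snap(n,n+'0'); T=np.array(s['camera_from_world']); print(n,s['fx'],s['fy'],s['cx'],s['cy'],(-T[:3,:3].T@T[:3,3]).round(0)); print(T.round(3))
st=r.sense(); print(st)
E
```

```text
scene 449.7551106326637 449.7551106326637 270.72782167591487 211.29735709693827 [1226. -294.  828.]
[[ 3.410000e-01  9.400000e-01  1.500000e-02 -1.553030e+02]
 [-6.400000e-01  2.210000e-01  7.360000e-01  2.407850e+02]
 [ 6.880000e-01 -2.610000e-01  6.770000e-01 -1.481259e+03]
 [ 0.000000e+00  0.000000e+00  0.000000e+00  1.000000e+00]]
top 474.25522216745856 474.25522216745856 272.05177468196274 213.2852569363774 [ 193.   -3. 1529.]
[[ 2.000000e-02 -1.000000e+00  2.000000e-03 -1.073600e+01]
 [ 9.880000e-01  2.000000e-02  1.540000e-01 -4.265860e+02]
 [-1.540000e-01 -1.000000e-03  9.880000e-01 -1.481162e+03]
 [ 0.000000e+00  0.000000e+00  0.000000e+00  1.000000e+00]]
{'time': 0.1, 'joint_pos': array([-7.65132705e+01,  7.51177382e+00,  8.53219883e+01,  9.32739301e-04,
        8.72627320e+01, -4.89296292e+00]), 'qd': array([ 0.03965045, -0.13184384, -0.11040891, -0.10648892, -0.07103803,
       -0.05890261]), 'joint_efforts': array([ 7.10340155e-04, -5.70955753e+01, -5.01940119e+01, -2.15183236e-04,
        8.21196445e-03,  8.98583608e-07]), 'tool_pos': array([ 189.10714456, -568.93325877,  249.34904157]), 'tcp_rot': array([-1.79903937e+02, -9.15862074e-03,  1.83796394e+01]), 'ft_force': array([0.17830463, 0.76218142, 0.15588201]), 'wrist_torque': array([-0.05921394, -0.00690157,  0.01174521]), 'grip_force': 0.0, 'finger_gap': 85.65173211198216}
```

View pics/scene0.png

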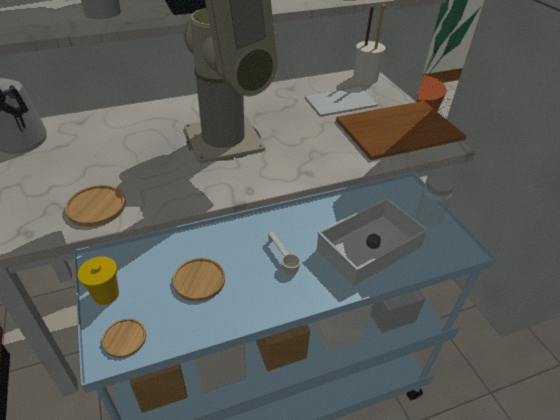

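View pics/top0.png

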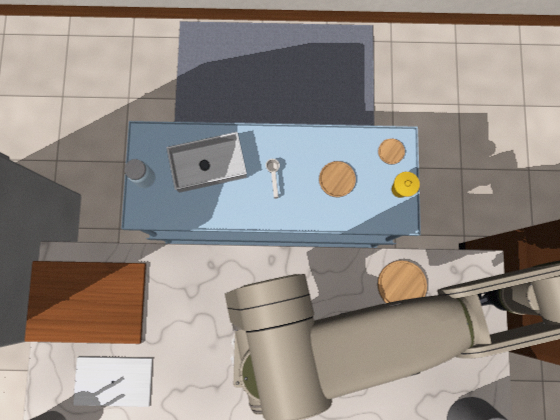

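The scene picture shows the tin at (371,241) with the dark knob at (373,241). It also shows the scoop (285,255), the jar (436,200), the cup (100,280), and three bamboo discs at (199,279), (124,338) and (95,205). In the top view the knob is at (205,165) and the discs are at (338,179), (392,151) and (403,283). I'll measure them next.

```bash
cat > m.py <<'E'
from h import *
S,T=load('scene0'),load('top0')
def blobs(s,f,lo,hi,amin):
    m=cv2.inRange(cv2.cvtColor(s['frame'],cv2.COLOR_RGB2HSV),lo,hi)
    cs,_=cv2.findContours(m,cv2.RETR_EXTERNAL,cv2.CHAIN_APPROX_NONE)
    return [c[:,0,:] for c in cs if cv2.contourArea(c)>amin]
for s,n,ps in((S,'scene',[(199,279),(124,338),(95,205)]),(T,'top',[(338,179),(392,151),(403,283)])):
    for p in ps:
        h=cv2.cvtColor(s['frame'],cv2.COLOR_RGB2HSV); 
        for c in blobs(s,n,(8,90,60),(22,255,255),150):
            if cv2.pointPolygonTest(c.reshape(-1,1,2).astype(np.float32),p,False)>0:
                w=np.array([plane(s,u,v,13)[:2] for u,v in c],np.float32)
                e=cv2.fitEllipse(w); e2=cv2.fitEllipse(c.astype(np.float32)); print(n,p,np.round(e[0],1),np.round(e[1],1),'px',np.round(e2[0],1),)
    k=(373,241) if n=='scene' else (205,165)
    f=s['frame']; m=(f.max(2)<75).astype(np.uint8)
    nl,l,stt,ce=cv2.connectedComponentsWithStats(m); i=l[k[1],k[0]]; print('knob',n,stt[i],ce[i],plane(s,*ce[i],19).round(1),'value',f[k[1],k[0]])
E
python3 m.py
python3 - <<'E'
from h import *
a=load('top0')['frame'][110:240,120:440,::-1]; b=load('scene0')['frame'][160:360,60:480,::-1]
a=cv2.resize(a,(800,325),interpolation=cv2.INTER_CUBIC); b=cv2.resize(b[30:,230:400],(800,800))[100:375] if 0 else cv2.resize(b[30:150,230:430],(450,270),interpolation=cv2.INTER_CUBIC)
o=np.zeros((600,800,3),np.uint8); o[:325]=a; o[328:598,:450]=b; cv2.imwrite('pics/crop1.png',o)
E
```

```text
scene (199, 279) [ 557.2 -213.4] [115.5 120.8] px [198.6 279. ]
scene (124, 338) [ 656.4 -392.5] [83.6 86. ] px [123.7 337.6]
scene (95, 205) [ 216.9 -417.7] [152.2 163.9] px [ 94.9 205.1]
knob scene [366 233  15  16 184] [373.04891304 240.99456522] [589.8 222.   19. ] value [41 46 49]
top (338, 179) [ 549.2 -211.9] [113.3 115.2] px [336.8 178.7]
top (392, 151) [ 646.6 -391.1] [80.1 83.5] px [391.  150.9]
top (403, 283) [ 219.2 -416.2] [128.3 159.2] px [401.4 281.8]
knob top [199 160  11  11  92] [204.02173913 164.83695652] [584.9 223.8  19. ] value [40 41 44]
```

View pics/crop1.png

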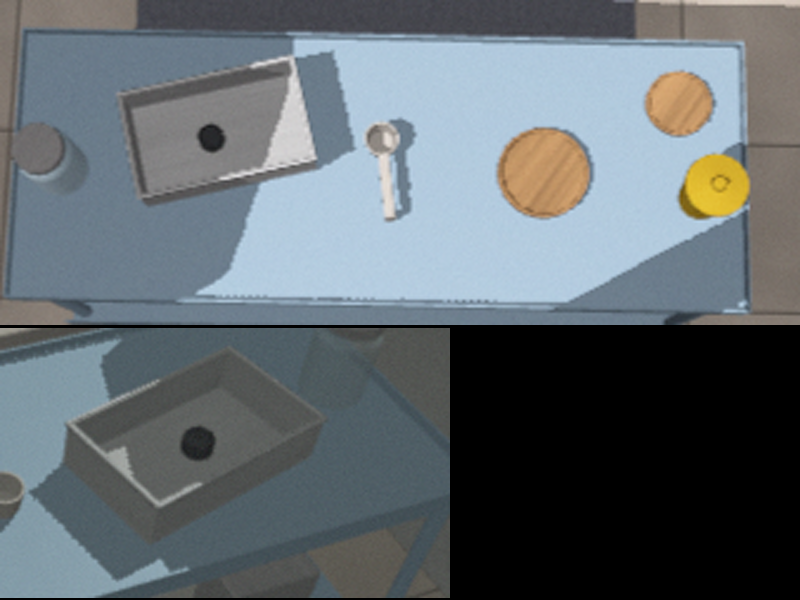

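The coaster candidates in the top view are (338,179) at about 118 mm, (392,151) at about 83 mm and (403,283) at about 155 mm. The crop shows that the middle one on the cart, at (338,179), has the stated 120 mm size and lies free. The knob is plainly visible in the tin. I'll triangulate the heights next.

```bash
python3 - <<'E'
from h import *
S,T=load('scene0'),load('top0')
P=[((434,229.6),(167.2,147.2)),((391.8,198.4),(178,191.2)),((319.8,232.7),(246.8,174)),((358.9,269.6),(237.6,132.4)),((373.05,241),(204.02,164.84)),((198.6,279),(336.8,178.7)),((123.7,337.6),(391,150.9))]
Q=[]
for a,b in P:
    p,e=tri(ray(S,*a),ray(T,*b)); Q.append(p); print(p.round(1),round(e,1), 'scene z0/top z0', plane(S,*a,62)[:2].round(1), plane(T,*b,62)[:2].round(1))
Q=np.array(Q[:4]); print(Q.mean(0), cv2.minAreaRect(Q[:,:2].astype(np.float32)))
# tool check: where TCP projects
print(proj(S,[189.1,-568.9,249]),proj(T,[189.1,-568.9,249]))
E
```

```text
[635.1 346.1  60. ] 18.1 scene z0/top z0 [638.6 354.3] [629.3 337.5]
[494.7 309.3  54.9] 26.7 scene z0/top z0 [504.  317.9] [486.6 295.7]
[550.3  85.5  55.3] 10.0 scene z0/top z0 [557.3  87.1] [546.7  80.5]
[686.6 118.5  58.3] 9.5 scene z0/top z0 [690.5 121.2] [683.2 113.9]
[586.2 224.7  14.4] 0.5 scene z0/top z0 [623.6 194.6] [573.7 217.3]
[ 551.2 -213.2    2.7] 0.0 scene z0/top z0 [ 599.6 -219. ] [ 537.3 -205. ]
[ 649.9 -394.1    1.7] 0.4 scene z0/top z0 [ 691.9 -387. ] [ 631.9 -378.5]
[591.66085569 214.83669252  57.10060205] ((592.7474365234375, 215.38076782226562), (145.08242797851562, 233.28314208984375), 13.93917179107666)
(np.float64(0.37489651071666685), np.float64(134.1775158155591)) (np.float64(483.09456890966175), np.float64(293.1547740314966))
```

Emit:
servo_tool(
  fingers=[0.085, 0.085, 0.085, 0.085, 0.085, 0.085, 0.085, 0.085, 0.085, 0.085],
  linear=[
    [0.035, -0.035, 0],
    [0.07, -0.07, 0],
    [0.105, -0.105, 0],
    [0.14, -0.14, 0],
    [0.175, -0.175, 0],
    [0.21, -0.21, 0],
    [0.245, -0.245, 0],
    [0.28, -0.28, 0],
    [0.315, -0.315, 0],
    [0.35, -0.35, 0],
  ],
  rotation=[
    [0, 0, 0.4],
    [0, 0, 0.9],
    [0, 0, 1.3],
    [0, 0, 1.8],
    [0, 0, 2.2],
    [0, 0, 2.6],
    [0, 0, 3.1],
    [0, 0, 3.5],
    [0, 0, 4.0],
    [0, 0, 4.4],
  ],
  force=30,
)

```text
time: 1.1
tool_pos: [411.3, -124.9, 250.2]
tcp_rot: [180.0, -0.0, 13.9]
ft_force: [1.4, -0.4, 0.7]
finger_gap: 85.0
grip_force: 0.0
```

Emit:
servo_tool(
  fingers=[0.085, 0.085, 0.085, 0.085, 0.085, 0.085, 0.085, 0.085, 0.085, 0.085],
  linear=[
    [0.031, -0.036, 0],
    [0.062, -0.072, 0],
    [0.093, -0.108, 0],
    [0.124, -0.144, 0],
    [0.155, -0.18, 0],
    [0.186, -0.216, 0],
    [0.22, -0.256, 0],
    [0.255, -0.297, 0.02],
    [0.255, -0.297, 0.06],
    [0.255, -0.297, 0.1],
  ],
  rotation=[
    [0, 0, 0],
    [0, 0, 0],
    [0, 0, 0],
    [0, 0, 0],
    [0, 0, 0],
    [0, 0, 0],
    [0, 0, 0],
    [0, 0, 0],
    [0, 0, 0],
    [0, 0, 0],
  ],
)

```text
time: 2.1
tool_pos: [587.2, 225.4, 148.9]
tcp_rot: [-180.0, -0.1, 14.1]
ft_force: [0.5, -0.7, -0.5]
finger_gap: 85.1
grip_force: 0.0
```

```bash
python3 - <<'E'
from h import *
s=snap('scene','scene1'); t=snap('top','top1')
st=r.sense(); p=st['tool_pos']; print(st['time'],p,st['tcp_rot'],st['ft_force'])
print(proj(s,p),proj(s,p-[0,0,6]),proj(t,p))
a=cv2.resize(s['frame'][130:290,290:460,::-1],(510,480),interpolation=cv2.INTER_CUBIC)
b=cv2.resize(t['frame'][120:220,150:250,::-1],(290,290))
o=np.zeros((480,800,3),np.uint8);o[:,:510]=a;o[:290,510:]=b;cv2.imwrite('pics/c2.png',o)
E
```

```text
2.2 [581.81643091 222.14718849 142.04056672] [179.96660717   0.77784177  14.03919658] [-1.3349463  -0.95094189 -1.55240697]
(np.float64(380.37739918613397), np.float64(201.96160889489633)) (np.float64(379.9123871674179), np.float64(203.89417112111448)) (np.float64(198.83922217755378), np.float64(155.43147702373727))
```

View pics/c2.png

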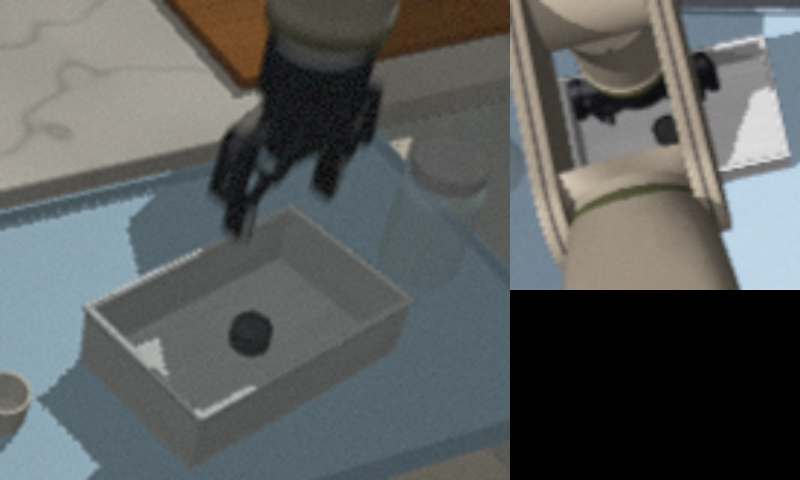

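The scene crop shows the open fingers above the tin with the tips midway at about (384,201). The TCP projects to (381,202), so they agree within a few mm. The knob lies below at (373,241). I'll descend to a hover and look once more.

Emit:
servo_tool(
  fingers=[0.085, 0.085, 0.085, 0.085, 0.085, 0.085],
  linear=[
    [0, 0, 0.03],
    [0, 0, 0.06],
    [0, 0, 0.09],
    [0, 0, 0.1],
    [0, 0, 0.1],
    [0, 0, 0.1],
  ],
  rotation=[
    [0, 0, 0],
    [0, 0, 0],
    [0, 0, 0],
    [0, 0, 0],
    [0, 0, 0],
    [0, 0, 0],
  ],
)

```text
time: 2.8
tool_pos: [588.1, 223.1, 52.7]
tcp_rot: [-180.0, -0.1, 14.0]
ft_force: [1.2, -0.1, -0.7]
finger_gap: 84.8
grip_force: 0.0
```

```bash
python3 - <<'E'
from h import *
p=r.sense()['tool_pos']
s=snap('scene','scene2'); t=snap('top','top2')
st=r.sense(); print(st['time'],p,st['tool_pos'],st['ft_force'])
print(proj(s,p),proj(s,p-[0,0,6]),proj(t,p))
a=cv2.resize(s['frame'][170:290,310:440,::-1],(520,480),interpolation=cv2.INTER_CUBIC)
b=cv2.resize(t['frame'][120:220,150:250,::-1],(280,280))
o=np.zeros((480,800,3),np.uint8);o[:,:520]=a;o[:280,520:]=b;cv2.imwrite('pics/c3.png',o)
E
```

```text
2.9 [588.06380672 223.10539889  52.70068614] [588.45190311 223.3698303   53.12398183] [ 0.43693568 -1.04793428  0.48628001]
(np.float64(375.4281345354928), np.float64(230.8821497197136)) (np.float64(375.0051470601858), np.float64(232.60930011719418)) (np.float64(202.8092374823476), np.float64(161.1935455238837))
```

View pics/c3.png

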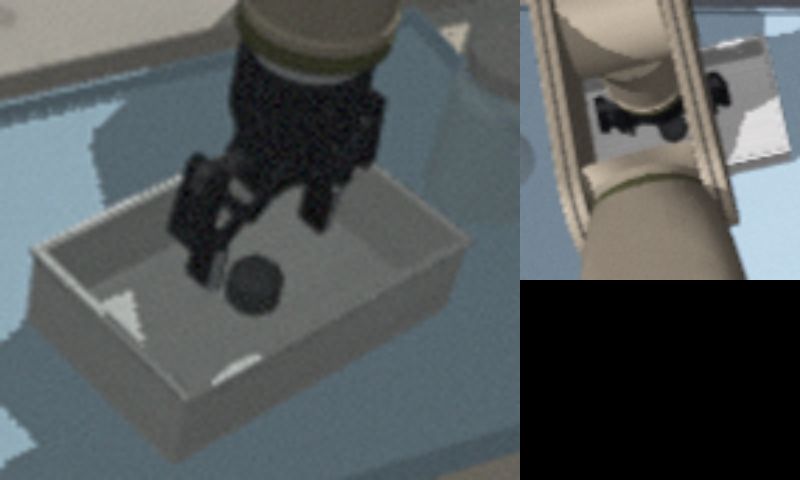

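The scene crop shows the tips at (363,242) and (390,227) just above the knob at (373,241). The gripper sits a few mm too far in +x and +y. I'll shift about 4 mm back in both and descend.

Emit:
servo_tool(
  fingers=[0.085, 0.085, 0.085, 0.085, 0.085, 0.085, 0.085],
  linear=[
    [-0.005, 0.003, 0],
    [-0.005, 0.003, 0.005],
    [-0.005, 0.003, 0.01],
    [-0.005, 0.003, 0.015],
    [-0.005, 0.003, 0.02],
    [-0.005, 0.003, 0.025],
    [-0.005, 0.003, 0.025],
  ],
  rotation=[
    [0, 0, 0],
    [0, 0, 0],
    [0, 0, 0],
    [0, 0, 0],
    [0, 0, 0],
    [0, 0, 0],
    [0, 0, 0],
  ],
)

```text
time: 3.6
tool_pos: [581.7, 218.6, 23.9]
tcp_rot: [180.0, 0.1, 14.0]
ft_force: [0.5, -0.1, -0.6]
finger_gap: 84.9
grip_force: 0.0
```

Emit:
servo_tool(
  fingers=[0.06, 0.045, 0.03, 0.025, 0.025, 0.025, 0.025, 0.025, 0.025, 0.025],
  linear=[
    [0, 0, 0],
    [0, 0, 0],
    [0, 0, 0],
    [0, 0, 0],
    [0, 0, 0],
    [0, 0, 0],
    [0, 0, 0],
    [0, 0, 0],
    [0, 0, 0],
    [0, 0, 0],
  ],
  rotation=[
    [0, 0, 0],
    [0, 0, 0],
    [0, 0, 0],
    [0, 0, 0],
    [0, 0, 0],
    [0, 0, 0],
    [0, 0, 0],
    [0, 0, 0],
    [0, 0, 0],
    [0, 0, 0],
  ],
  force=30,
)

```text
time: 4.6
tool_pos: [583.0, 219.0, 25.9]
tcp_rot: [-180.0, -0.1, 14.0]
ft_force: [-0.4, 0.1, 5.0]
finger_gap: 32.5
grip_force: 30.4
```

Emit:
servo_tool(
  fingers=[0.025, 0.025, 0.025, 0.025, 0.025, 0.025, 0.025, 0.025, 0.025, 0.025],
  linear=[
    [0, 0, -0.005],
    [0, 0, -0.015],
    [0, 0, -0.035],
    [0, 0, -0.06],
    [0, 0, -0.09],
    [0, 0, -0.12],
    [0, 0, -0.14],
    [0, 0, -0.15],
    [0, 0, -0.15],
    [0, 0, -0.15],
  ],
  rotation=[
    [0, 0, 0],
    [0, 0, 0],
    [0, 0, 0],
    [0, 0, 0],
    [0, 0, 0],
    [0, 0, 0],
    [0, 0, 0],
    [0, 0, 0],
    [0, 0, 0],
    [0, 0, 0],
  ],
  force=40,
)

```text
time: 5.6
tool_pos: [582.0, 218.6, 174.2]
tcp_rot: [180.0, 0.1, 14.0]
ft_force: [0.3, -0.1, -1.4]
finger_gap: 32.1
grip_force: 39.8
```

```bash
python3 - <<'E'
from h import *
p=r.sense()['tool_pos']
s=snap('scene','scene3'); st=r.sense(); print(st['time'],p,st['ft_force'],st['finger_gap'],st['grip_force'],proj(s,p))
a=cv2.resize(s['frame'][130:290,290:460,::-1],(510,480),interpolation=cv2.INTER_CUBIC)
cv2.imwrite('pics/c4.png',a)
E
```

```text
5.65 [581.9855467  218.62642492 174.17038962] [ 0.14829925 -0.43132892 -0.83843117] 32.52162958893934 39.83016685000621 (np.float64(381.6106651162969), np.float64(191.72110163228766))
```

View pics/c4.png

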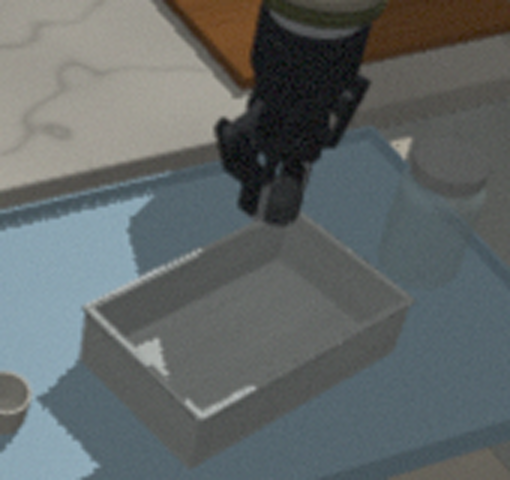

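The crop shows the knob between the fingers at about (385,197), with the tin empty. I'll carry it over to the coaster.

Emit:
servo_tool(
  fingers=[0.025, 0.025, 0.025, 0.025, 0.025, 0.025, 0.025, 0.025, 0.025, 0.025],
  linear=[
    [-0.006, 0.02, 0],
    [-0.018, 0.055, 0],
    [-0.033, 0.1, 0],
    [-0.048, 0.148, 0],
    [-0.064, 0.196, 0],
    [-0.08, 0.244, 0],
    [-0.096, 0.292, 0],
    [-0.111, 0.34, 0],
    [-0.125, 0.384, 0],
    [-0.133, 0.412, 0],
  ],
  rotation=[
    [0, 0, 0],
    [0, 0, 0],
    [0, 0, 0],
    [0, 0, 0],
    [0, 0, 0],
    [0, 0, 0],
    [0, 0, 0],
    [0, 0, 0],
    [0, 0, 0],
    [0, 0, 0],
  ],
)

```text
time: 6.65
tool_pos: [551.3, -216.3, 173.4]
tcp_rot: [-179.9, 0.1, 13.8]
ft_force: [0.7, -0.3, -1.7]
finger_gap: 32.4
grip_force: 39.9
```

Emit:
servo_tool(
  fingers=[0.025, 0.025, 0.025, 0.025, 0.025, 0.025, 0.025],
  linear=[
    [0, 0, 0.03],
    [0, 0, 0.06],
    [0, 0, 0.09],
    [0, 0, 0.11],
    [0, 0, 0.12],
    [0, 0, 0.12],
    [0, 0, 0.12],
  ],
  rotation=[
    [0, 0, 0],
    [0, 0, 0],
    [0, 0, 0],
    [0, 0, 0],
    [0, 0, 0],
    [0, 0, 0],
    [0, 0, 0],
  ],
)

```text
time: 7.35
tool_pos: [553.2, -213.2, 55.6]
tcp_rot: [180.0, -0.0, 14.0]
ft_force: [1.7, 0.2, -0.5]
finger_gap: 32.5
grip_force: 39.9
```

```bash
python3 - <<'E'
from h import *
p=r.sense()['tool_pos']
s=snap('scene','scene4'); st=r.sense(); print(st['time'],p,st['ft_force'],st['finger_gap'],st['grip_force'],proj(s,p))
a=cv2.resize(s['frame'][200:330,120:290,::-1],(680,520),interpolation=cv2.INTER_CUBIC)
cv2.imwrite('pics/c5.png',a)
E
```

```text
7.4 [ 553.23793915 -213.15581555   55.62112813] [ 0.38420427 -0.40401329 -0.96838099] 32.68635257205773 39.93762390164193 (np.float64(196.62845789234714), np.float64(264.72154477005625))
```

View pics/c5.png

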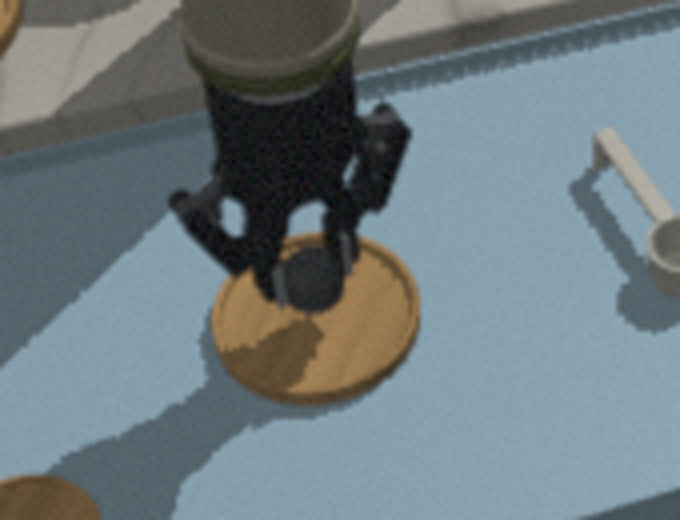

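The crop shows the knob at (310,280) over the coaster, whose centre is at (315,318). Lowering it will bring it near the centre.

Emit:
servo_tool(
  fingers=[0.025, 0.025, 0.025, 0.025, 0.025, 0.025],
  linear=[
    [0, 0, 0.01],
    [0, 0, 0.016],
    [0, 0, 0.02],
    [0, 0, 0.022],
    [0, 0, 0.024],
    [0, 0, 0.024],
  ],
  rotation=[
    [0, 0, 0],
    [0, 0, 0],
    [0, 0, 0],
    [0, 0, 0],
    [0, 0, 0],
    [0, 0, 0],
  ],
)

```text
time: 8.0
tool_pos: [552.9, -213.0, 31.0]
tcp_rot: [-180.0, 0.0, 14.0]
ft_force: [-0.1, -0.0, -1.4]
finger_gap: 32.1
grip_force: 39.9
```

Emit:
servo_tool(
  fingers=[0.025, 0.025, 0.025, 0.025, 0.025, 0.025],
  linear=[
    [0, 0, 0.001],
    [0, 0, 0.002],
    [0, 0, 0.002],
    [0, 0, 0.002],
    [0, 0, 0.002],
    [0, 0, 0.002],
  ],
  rotation=[
    [0, 0, 0],
    [0, 0, 0],
    [0, 0, 0],
    [0, 0, 0],
    [0, 0, 0],
    [0, 0, 0],
  ],
)

```text
time: 8.6
tool_pos: [553.3, -213.3, 29.9]
tcp_rot: [180.0, -0.0, 14.0]
ft_force: [-2.4, 0.8, 6.1]
finger_gap: 32.5
grip_force: 40.5
```

Contact is at 6 N. I'll release and hold for a moment, then lift.

Emit:
servo_tool(
  fingers=[0.036, 0.04, 0.045, 0.05, 0.055, 0.055, 0.055, 0.055],
  linear=[
    [0, 0, 0],
    [0, 0, 0],
    [0, 0, 0],
    [0, 0, 0],
    [0, 0, 0],
    [0, 0, 0],
    [0, 0, 0],
    [0, 0, 0],
  ],
  rotation=[
    [0, 0, 0],
    [0, 0, 0],
    [0, 0, 0],
    [0, 0, 0],
    [0, 0, 0],
    [0, 0, 0],
    [0, 0, 0],
    [0, 0, 0],
  ],
)

```text
time: 9.4
tool_pos: [553.0, -213.1, 29.3]
tcp_rot: [-180.0, 0.0, 14.0]
ft_force: [-0.4, 0.1, 0.3]
finger_gap: 55.1
grip_force: 0.0
```

Emit:
servo_tool(
  fingers=[0.055, 0.055, 0.055, 0.055, 0.055, 0.055, 0.055, 0.055, 0.055, 0.055],
  linear=[
    [0, 0, -0.005],
    [0, 0, -0.015],
    [0, 0, -0.03],
    [0, 0, -0.06],
    [0, 0, -0.09],
    [0, 0, -0.12],
    [0, 0, -0.15],
    [0, 0, -0.17],
    [0, 0, -0.17],
    [0, 0, -0.17],
  ],
  rotation=[
    [0, 0, 0],
    [0, 0, 0],
    [0, 0, 0],
    [0, 0, 0],
    [0, 0, 0],
    [0, 0, 0],
    [0, 0, 0],
    [0, 0, 0],
    [0, 0, 0],
    [0, 0, 0],
  ],
)

```text
time: 10.4
tool_pos: [553.5, -213.3, 200.7]
tcp_rot: [179.9, -0.1, 14.0]
ft_force: [0.0, 0.1, -0.7]
finger_gap: 55.0
grip_force: 0.0
```

```bash
python3 - <<'E'
from h import *
s=snap('scene','scene5'); st=r.sense(); print(st['time'],st['tool_pos'],st['ft_force'],st['finger_gap'])
E
```

```text
10.45 [ 552.81597342 -212.99729708  199.2691893 ] [ 0.3715318  -0.61741036 -0.41366024] 54.7093750708398
```

View pics/scene5.png

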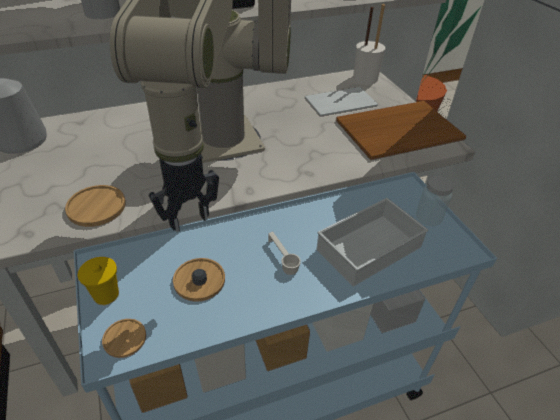

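The knob stands on the coaster at (199,277). The tin at (371,241) is empty, and the cup, scoop and jar are where they were.

```bash
python3 -c "
from bench import r
print(r.hand_in())"
```

```text
the job is handed in; nothing more can be done
None
```

The knob is out of the tin and standing on the 120 mm coaster, and the gripper has let go. The last picture shows the tin empty and the jar, cup and scoop where they stood; I handed the job in at about 10.5 s and no verdict came back.

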